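# Shift the bench gearbox to the green range

### The job

The gear lever of the small blue bench gearbox stands in the park slot of its gate. Push the lever with your fingertips, without gripping it, out of park, across the neutral channel and fully home into the slot marked by the green disc. Do not enter any other marked slot on the way, do not force the lever hard against the gate, leave the cup, weight and beaker beside the gearbox alone, and finish clear of everything.

Things in the scene. Friction and masses are not known exactly. Their poses are not given: they have to be found in the camera images.
- gearbox: Blue bench gearbox, fixed; housing 146 (x) x 136 (y) mm, 110 high, foot flange 160 x 150 mm; grey motor behind to x = +142 mm, its top box to z = 106; shaft stub on the right to y = -94 mm. Origin: centre of its underside, straight under the middle of the gate; x away from the robot (along the slots), y to the left (along the neutral channel), z up.
- gate_centre (a point): Middle of the aluminium gate plate's top (gearbox 0, 0, 110 mm), 5 mm thick; bolt heads and discs rise 3 mm. Openings 15 mm wide: neutral channel along y at x = 0; columns at y = +24 and -24 mm, each with a far and a near slot; park slot at y = 0, near side only. The 10 mm stem's centre can go to x = +20 or -20 mm in the slots; the channel ends in line with the columns.
- lever_knob (a point): Centre of the black ball knob, 36 mm diameter, on the gear lever; 145 mm from the lever's pivot at gearbox (0, 0, 20 mm): 165 mm high upright, 157 at slot ends. In gearbox axes: near x = -31, y = 0 mm in park; y = +38 or -38 in the columns; x = +31 or -31 at far or near slot ends. Stays where it is left; a push takes about 2 N, more where the metal gate stops it.
- lever_gate (a point): Point on the lever's axis 87.5 mm from the pivot, about where the stem passes the gate plate
- lever_cross (a joint): Tilt of the lever to the left (+) or right (-) of the gearbox, rad: 0 park column, about +0.27 left column (y +), about -0.27 right column (y -). Free only when the lever is in the neutral channel
- lever (a joint): Tilt of the lever along the slots, rad: 0 neutral channel (within 0.02), about +0.22 end of a far slot (away from the robot), about -0.22 end of a near slot
- tag_green: Green disc, 18 mm diameter, 2 mm thick, fixed on the gate plate beyond the end of the slot that it marks, at gearbox x = +50 or -50 mm (far or near), y = +24 or -24 mm (left or right); which disc marks which slot changes. Origin: centre of its underside. With the lever fully home in its slot, lever_gate is about 31 mm from it horizontally
- tag_red: Red disc, as the green one, marks another slot
- tag_blue: Blue disc, as the green one, marks another slot
- tag_yellow: Yellow disc, as the green one, marks another slot
- cup: Loose pale open sample cup, 47 mm in diameter, 39 mm high, on the worktop left of the gearbox; origin: centre of its underside; not to be disturbed
- calib_weight: Loose small metal weight, 23 mm in diameter, 48 mm high, on the worktop right of the gearbox; origin: centre of its underside; not to be disturbed
- small_beaker: Loose small beaker, 45 mm in diameter, 57 mm high, on the worktop left of the gearbox; origin: centre of its underside; not to be disturbed

How it is judged:
By the outcome, as a careful person would: the job done as asked, in the order asked, and still so for the second after the job is handed in, with the robot touching nothing.
It also fails if it takes over 51 s, if anything falls off the work surface, if the arm or the gripper's body presses on something with over 40 N, if the wrist force passes 120 N, or if a joint passes its speed limit or range.

### The arm

A 6-joint arm with a two-finger parallel gripper is mounted at the origin on a cart in front of the work surface, level with it; the furniture and walls round the work are solid. World frame = base frame: x ahead of the robot, y to its left, z up, the work surface at z = 0. Lengths are in m, angles in rad, forces in N, time in s.
With the tool pointing down it reaches from about 0.3 to 0.775 m from the base axis. Payload 14.6 kg.
Tool frame: the origin (TCP) lies between the finger pads; the fingertips stand 8 mm ahead of it and the grasp point (between the pads) lies 11 mm behind it; z points along the fingers, y is the direction in which the jaws open and shut (so a half turn about z gives the same grasp; the last joint's range is limited). The gripper opens to 94 mm and grips with 3 to 60 N. Pads are 16 mm wide; open, the fingers measure 119 mm over their backs; the gripper's body (75 mm by 177 mm) begins 78 mm behind the grasp point.
Start: joints at [-0.067, 0.3, 1.521, -0, 1.321, -0.067], TCP at [0.55, -0, 0.213] pointing down, gripper open.
Joint ranges: [-3.03, 3.03], [-0.79, 2.21], [0.23, 2.52], [-1.04, 4.18], [0, 3.07], [-2.55, 2.55]. Speed limits (rad/s): [2.22, 2.22, 2.57, 3.14, 3.14, 3.14].

### API

Orientations are given as [roll, pitch, yaw] about the fixed x, y, z axes, in that order (R = Rz(yaw) Ry(pitch) Rx(roll)).
In Python, from station import ctrl, viewer, workorder gives the robot as it stands.
- The arm moves only by the tool play_rows, never from a script. Its argument "commands" is a list of rows, each an object of numbers: "dx", "dy", "dz": the shift along the tool's x, y, z in m; "ax", "ay", "az": the turn, a rotation vector about the tool's x, y, z in degrees. In form: [{"dx": .., "dy": .., "dz": .., "ax": .., "ay": .., "az": ..}, ...]. A call has exactly 5 rows; each row shifts and turns the pose as measured when the row begins, along the tool's axes as they then stand; what a row does not reach is not made up. A row lasts 1/12 s, in which the tool goes at most 41.7 mm and 7.16 degrees, less where a joint would pass 70% of its speed; a pose out of reach is approached as far as the arm can. A call with a gripper value outside its range is refused whole. "claw" is the opening, from 0 (shut) to 1 (fully open), set as the call begins (left out, the last holds). The fingers move at their own pace and stop on an object; "squeeze" is the grip in N (left out, the last holds). Time passes only in rows, so rows that do not move let the fingers close, or fill a call up. It gives the time, the measured TCP pose, the force and the opening at its end, in the units of the state.
- ctrl.get_obs(): the state, without advancing time (a new reading comes with each control period).
- viewer.camera(name): name is "scene" or "side" or "wrist"; returns the picture (420x560x3 uint8, red, green, blue); there is no depth.
- viewer.camera_model(name): a dict with "K" (3x3 intrinsics, pixels), "pose" (4x4, takes a point from camera to world coordinates); the wrist camera has in their place "T_tool_cam" (4x4, takes a point from camera to tool coordinates, whose origin is the TCP and whose axes are the flange's). Camera axes: x right, y down, z forward; pixel columns grow to the right and rows downward; lengths in m; the calibration is good to about 2 mm. A picture is of the moment at which its call begins: read the wrist's pose just before it. camera_model takes no time and is no camera call.
- workorder.hand_in(): hands the job in, once; it reports no verdict.
The state is a dict: "time_s": time; "qpos": joint angles; "joint_vel": joint speeds; "tau": joint torques, N m; "ee_pos": TCP position; "eef_rot": TCP orientation; "force": force on the tool from outside, world axes, zero at the start; "moment": the same for the moment, N m; "grip_width": finger opening in m.
Only numpy, scipy, OpenCV 4.12 (cv2) and the standard library are available. Lean on these libraries where they do the work, as an engineer would, in place of code of your own. Each camera call takes 0.05 s, during which the arm holds its last target. There are 200 camera calls.

## Working session

There is one attempt and no reset: what is moved stays moved. The work goes in short steps, Python scripts to look and compute and a tool call to move; the robot and the scene stay as the last step left them, time stands still between calls to the robot, and variables do not carry over. Pictures are saved under pics/ and viewed, about 8 in all and at most 12, crops included, and the job is handed in when it is done.

Besides the shell and the picture viewer there is one more tool, called by a JSON object that holds its "name" and its "arguments", one argument or row to a line. play_rows: Moves the arm, as the interface text tells. Its arguments: {"type":"object","properties":{"commands":{"type":"array","items":{"type":"object","properties":{"dx":{"type":"number"},"dy":{"type":"number"},"dz":{"type":"number"},"ax":{"type":"number"},"ay":{"type":"number"},"az":{"type":"number"}}}},"claw":{"type":"number"},"squeeze":{"type":"number"}},"required":["commands"]}

```bash
mkdir -p pics
cat > h.py <<'E'
import numpy as np, cv2
from scipy.spatial.transform import Rotation as R
from station import ctrl, viewer, workorder
def snap(n,f):
    im=viewer.camera(n); cv2.imwrite('pics/'+f,im[:,:,::-1]); return im
def ray(n,uv):
    m=viewer.camera_model(n); K=np.array(m['K'])
    P=np.array(m['pose'])
    d=P[:3,:3]@np.linalg.solve(K,[uv[0],uv[1],1.]); return P[:3,3],d/np.linalg.norm(d)
def plane(n,uv,z):
    o,d=ray(n,uv); return o+d*(z-o[2])/d[2]
E
python3 - <<'E'
from h import *
a=snap('scene','a.png'); b=snap('side','b.png')
print(ctrl.get_obs())
for n in('scene','side'):
    m=viewer.camera_model(n);print(n,np.round(m['K'],1),np.round(m['pose'],3))
print(viewer.camera_model('wrist'))
E
```

```text
{'time_s': 0.1, 'qpos': array([-6.65802206e-02,  3.00397340e-01,  1.52148255e+00, -2.88059452e-05,
        1.32071561e+00, -6.65947322e-02]), 'joint_vel': array([-0.00104874, -0.00175429, -0.0009119 , -0.00062218,  0.0012784 ,
       -0.00092657]), 'tau': array([ 1.84928511e-03, -5.32644153e+01, -3.53284299e+01,  7.10431044e-02,
        2.34944851e-02, -7.30603051e-05]), 'ee_pos': array([5.49782761e-01, 1.50841045e-05, 2.12968470e-01]), 'eef_rot': array([-3.14059017e+00, -3.88943785e-05,  1.57081796e+00]), 'force': array([ 0.18772938, -0.26685474, -0.70098662]), 'moment': array([ 0.03365946, -0.03355714,  0.02052402]), 'grip_width': 0.09384692137587834}
scene [[511.1   0.  275.1]
 [  0.  511.1 206.5]
 [  0.    0.    1. ]] [[ 0.433 -0.483  0.761 -0.097]
 [-0.901 -0.255  0.351 -0.222]
 [ 0.025 -0.838 -0.545  0.567]
 [ 0.     0.     0.     1.   ]]
side [[539.    0.  273.5]
 [  0.  539.  206.5]
 [  0.    0.    1. ]] [[-1.     0.012 -0.006  0.54 ]
 [ 0.011  0.414 -0.91   0.859]
 [-0.009 -0.91  -0.414  0.466]
 [ 0.     0.     0.     1.   ]]
{'K': array([[348.26929505,   0.        , 280.76529011],
       [  0.        , 348.26929505, 210.60876952],
       [  0.        ,   0.        ,   1.        ]]), 'T_tool_cam': array([[ 2.98288158e-04, -9.67490174e-01, -2.52908429e-01,
         7.33720584e-02],
       [ 9.99999800e-01,  1.47375444e-04,  6.15652887e-04,
        -2.34509940e-04],
       [-5.58365627e-04, -2.52908562e-01,  9.67490025e-01,
        -1.72044604e-01],
       [ 0.00000000e+00,  0.00000000e+00,  0.00000000e+00,
         1.00000000e+00]])}
```

View pics/a.png

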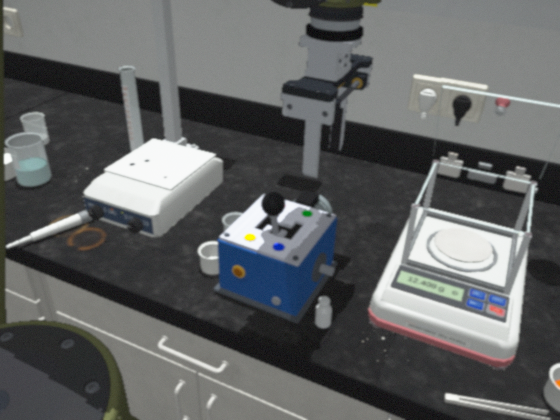

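View pics/b.png

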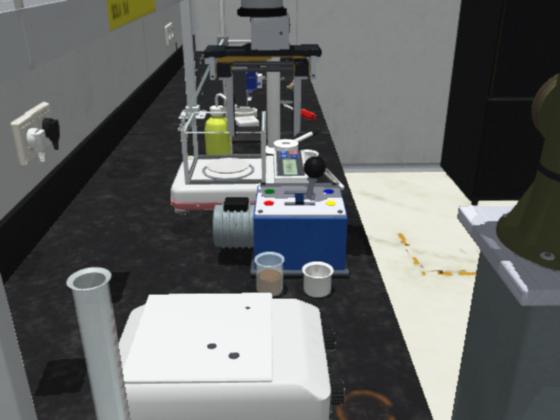

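The scene view shows the knob at (273,204), with green at (307,213), yellow at (250,238) and blue at (279,247). In the side view green is at (270,191), red at (269,203), yellow at (331,203), blue at (328,191) and the knob at (315,167). So green marks the far-right slot. Next I'll measure.

```bash
cat > m.py <<'E'
from h import *
def blobs(im,roi):
    x0,y0,x1,y1=roi; c=im[y0:y1,x0:x1]; h=cv2.cvtColor(c,cv2.COLOR_RGB2HSV); out={}
    for k,lo,hi in(('green',(45,150,60),(75,255,255)),('yellow',(24,150,120),(34,255,255)),('red',(0,180,130),(6,255,255)),('blue',(112,200,140),(130,255,255)),('knob',(0,0,0),(179,255,45))):
        m=cv2.inRange(h,lo,hi); n,l,s,ce=cv2.connectedComponentsWithStats(m)
        o=[(int(s[i,4]),np.round(ce[i]+[x0,y0],1).tolist(), s[i,:4].tolist()) for i in range(1,n) if s[i,4]>8]
        out[k]=sorted(o,reverse=True)[:3]
    return out
if __name__=='__main__':
    for n,f,r in(('scene','a.png',(215,185,345,275)),('side','b.png',(250,150,350,215))):
        im=cv2.imread('pics/'+f)[:,:,::-1].copy()
        for k,v in blobs(im,r).items():
            for a,c,s in v: print(n,k,a,c,s,np.round(plane(n,c,.112),4))
E
python3 m.py
```

```text
scene green 32 [306.5, 213.1] [88, 26, 8, 5] [0.5438 0.0174 0.112 ]
scene yellow 50 [249.5, 236.8] [30, 49, 10, 6] [0.4452 0.0683 0.112 ]
scene blue 41 [278.1, 246.5] [59, 59, 9, 6] [0.4435 0.0202 0.112 ]
scene knob 369 [305.8, 192.7] [65, 0, 41, 22] [0.6012 0.0427 0.112 ]
scene knob 366 [273.1, 202.9] [48, 7, 21, 23] [0.546 0.078 0.112]
scene knob 171 [339.0, 262.7] [119, 68, 11, 22] [ 0.4494 -0.0715  0.112 ]
side green 24 [269.2, 191.0] [15, 40, 9, 3] [0.5413 0.0168 0.112 ]
side yellow 32 [330.2, 202.6] [76, 51, 9, 4] [0.4433 0.068  0.112 ]
side red 26 [268.5, 202.6] [15, 51, 8, 4] [0.5426 0.065  0.112 ]
side blue 21 [328.3, 191.0] [75, 40, 8, 3] [0.4414 0.0199 0.112 ]
side knob 923 [327.1, 170.3] [54, 0, 46, 65] [ 0.4335 -0.0789  0.112 ]
side knob 30 [254.5, 151.0] [0, 0, 10, 3] [ 0.5708 -0.1958  0.112 ]
side knob 14 [299.0, 202.5] [46, 52, 7, 2] [0.4935 0.0661 0.112 ]
```

{"name": "play_rows", "arguments": {
  "claw": 0,
  "squeeze": 10,
  "commands": [
    {"dz": -0.015, "az": 1.7},
    {"dz": -0.015},
    {"dx": 0.01},
    {"dx": 0.01, "dy": -0.01},
    {"dx": 0.01, "dy": -0.02}
  ]
}}

```text
validation failed for argument at $.co...
```

{"name": "play_rows", "arguments": {
  "commands": [
    {"dx": 0.01, "dy": -0.025},
    {"dy": -0.025},
    {"dy": -0.025},
    {"dy": -0.025},
    {"dy": -0.025}
  ]
}}

```text
validation failed for argument at $.co...
```

```bash
cat > w.py <<'E'
from h import *
import sys
def g():
    o=ctrl.get_obs(); p=o['ee_pos']; d=p[:2]-[.493,.0427]; c,s=np.cos(-.03),np.sin(-.03)
    print('t',round(o['time_s'],2),'gb mm',np.round(1000*np.array([c*d[0]+s*d[1],-s*d[0]+c*d[1],p[2]]),1),'rot',np.round(o['eef_rot'],3),'F',np.round(o['force'],1),'w',round(o['grip_width'],4)); return o
if __name__=='__main__':
    g()
    for n in sys.argv[1:]: snap(n,n[:2]+str(round(ctrl.get_obs()['time_s'],1))+'.png')
    import os; print(os.listdir('pics'))
E
python3 w.py wrist
```

```text
t 0.1 gb mm [ 58. -41. 213.] rot [-3.141 -0.     1.571] F [ 0.2 -0.3 -0.7] w 0.0938
['a.png', 'wr0.1.png', 'b.png']
```

{"name": "play_rows", "arguments": {
  "claw": 0,
  "squeeze": 10,
  "commands": [
    {"dx": 0, "dy": 0, "dz": -0.015, "ax": 0, "ay": 0, "az": 1.7},
    {"dx": 0, "dy": 0, "dz": -0.015, "ax": 0, "ay": 0, "az": 0},
    {"dx": 0.01, "dy": 0, "dz": 0, "ax": 0, "ay": 0, "az": 0},
    {"dx": 0.01, "dy": -0.01, "dz": 0, "ax": 0, "ay": 0, "az": 0},
    {"dx": 0.01, "dy": -0.02, "dz": 0, "ax": 0, "ay": 0, "az": 0}
  ]
}}

```text
time_s: 0.57
ee_pos: [0.5203, 0.0318, 0.2408]
eef_rot: [-3.136, -0.0, 1.537]
force: [-0.4, 0.6, -0.1]
grip_width: 0.0642
```

{"name": "play_rows", "arguments": {
  "commands": [
    {"dx": 0.01, "dy": -0.025, "dz": 0, "ax": 0, "ay": 0, "az": 0},
    {"dx": 0, "dy": -0.025, "dz": 0, "ax": 0, "ay": 0, "az": 0},
    {"dx": 0, "dy": -0.025, "dz": 0, "ax": 0, "ay": 0, "az": 0},
    {"dx": 0, "dy": -0.025, "dz": 0, "ax": 0, "ay": 0, "az": 0},
    {"dx": 0, "dy": -0.025, "dz": 0, "ax": 0, "ay": 0, "az": 0}
  ]
}}

```text
time_s: 0.98
ee_pos: [0.3859, 0.0518, 0.2351]
eef_rot: [-3.129, -0.0, 1.542]
force: [-0.2, 0.1, -0.0]
grip_width: 0.0308
```

```bash
python3 w.py
```

```text
t 0.98 gb mm [-107.3    5.9  235.1] rot [-3.129 -0.     1.542] F [-0.2  0.1 -0. ] w 0.0308
['a.png', 'wr0.1.png', 'b.png']
```

{"name": "play_rows", "arguments": {
  "commands": [
    {"dx": -0.003, "dy": 0, "dz": 0.015, "ax": -0.7, "ay": 0, "az": 0},
    {"dx": -0.003, "dy": 0, "dz": 0.02, "ax": 0, "ay": 0, "az": 0},
    {"dx": 0, "dy": 0, "dz": 0.02, "ax": 0, "ay": 0, "az": 0},
    {"dx": 0, "dy": 0, "dz": 0.015, "ax": 0, "ay": 0, "az": 0},
    {"dx": 0, "dy": 0, "dz": 0.012, "ax": 0, "ay": 0, "az": 0}
  ]
}}

```text
time_s: 1.4
ee_pos: [0.3773, 0.0497, 0.1489]
eef_rot: [3.137, -0.001, 1.547]
force: [0.8, 0.5, 1.2]
grip_width: 0.0006
```

```bash
python3 w.py side
```

```text
t 1.4 gb mm [-115.8    3.5  148.9] rot [ 3.137e+00 -1.000e-03  1.547e+00] F [0.8 0.5 1.2] w 0.0006
['a.png', 'wr0.1.png', 'si1.4.png', 'b.png']
```

{"name": "play_rows", "arguments": {
  "commands": [
    {"dx": -0.003, "dy": 0.01, "dz": 0, "ax": 0.2, "ay": 0, "az": 0.3},
    {"dx": 0, "dy": 0.01, "dz": 0, "ax": 0, "ay": 0, "az": 0},
    {"dx": 0, "dy": 0.01, "dz": 0, "ax": 0, "ay": 0, "az": 0},
    {"dx": 0, "dy": 0.006, "dz": 0, "ax": 0, "ay": 0, "az": 0},
    {"dx": 0, "dy": 0, "dz": 0, "ax": 0, "ay": 0, "az": 0}
  ]
}}

```text
time_s: 1.87
ee_pos: [0.4116, 0.0479, 0.1452]
eef_rot: [-3.136, -0.001, 1.545]
force: [0.2, -0.6, -0.5]
grip_width: 0.0007
```

```bash
python3 w.py side
```

```text
t 1.87 gb mm [-81.6   2.8 145.2] rot [-3.136e+00 -1.000e-03  1.545e+00] F [ 0.2 -0.6 -0.5] w 0.0007
['a.png', 'si1.9.png', 'wr0.1.png', 'si1.4.png', 'b.png']
```

View pics/si1.9.png

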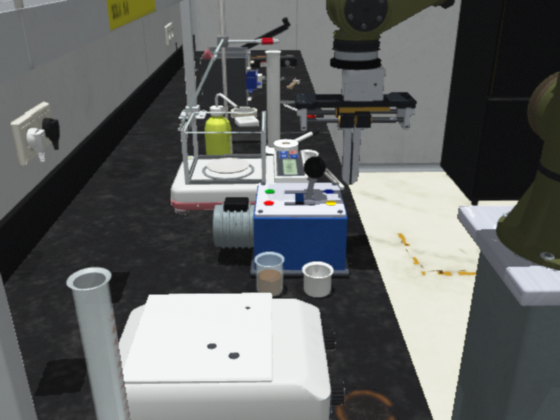

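{"name": "play_rows", "arguments": {
  "commands": [
    {"dx": -0.003, "dy": 0.006, "dz": -0.002, "ax": 0, "ay": 0, "az": 0},
    {"dx": 0, "dy": 0.005, "dz": 0, "ax": 0, "ay": 0, "az": 0},
    {"dx": 0, "dy": 0.003, "dz": 0, "ax": 0, "ay": 0, "az": 0},
    {"dx": 0, "dy": 0.003, "dz": 0, "ax": 0, "ay": 0, "az": 0},
    {"dx": 0, "dy": 0.003, "dz": 0, "ax": 0, "ay": 0, "az": 0}
  ]
}}

```text
time_s: 2.33
ee_pos: [0.4324, 0.0442, 0.1478]
eef_rot: [-3.137, -0.001, 1.545]
force: [-0.3, -0.4, 0.6]
grip_width: 0.0006
```

```bash
python3 w.py
```

```text
t 2.33 gb mm [-60.6  -0.4 147.8] rot [-3.137e+00 -1.000e-03  1.545e+00] F [-0.3 -0.4  0.6] w 0.0006
['a.png', 'si1.9.png', 'wr0.1.png', 'si1.4.png', 'b.png']
```

The side view shows the shut fingers at about (350,160), level with the knob at (316,168) and clear on its near side. I'll start pushing.

{"name": "play_rows", "arguments": {
  "commands": [
    {"dx": 0, "dy": 0.004, "dz": 0, "ax": 0, "ay": 0, "az": 0},
    {"dx": 0, "dy": 0.004, "dz": 0, "ax": 0, "ay": 0, "az": 0},
    {"dx": 0, "dy": 0.004, "dz": 0, "ax": 0, "ay": 0, "az": 0},
    {"dx": 0, "dy": 0.004, "dz": 0, "ax": 0, "ay": 0, "az": 0},
    {"dx": 0, "dy": 0.002, "dz": 0, "ax": 0, "ay": 0, "az": 0}
  ]
}}

```text
time_s: 2.75
ee_pos: [0.4518, 0.0437, 0.1477]
eef_rot: [-3.135, -0.001, 1.545]
force: [-2.8, -0.4, 1.5]
grip_width: 0.0007
```

```bash
cat >> m.py <<'E'
def knob(fn,n='side',roi=(285,150,335,185)):
    # black ball: threshold, then largest component after opening (removes thin stem)
    x0,y0,x1,y1=roi; im=cv2.imread('pics/'+fn)[y0:y1,x0:x1]
    m=(im.max(2)<45).astype('uint8'); m=cv2.morphologyEx(m,cv2.MORPH_OPEN,cv2.getStructuringElement(2,(9,9)))
    k,l,s,c=cv2.connectedComponentsWithStats(m); i=1+s[1:,4].argmax(); u=c[i]+[x0,y0]
    p=plane(n,u,.163)-[.493,.0427,0]; print(fn,'knob px',u.round(1),s[i].tolist(),'gb',np.round(1000*np.array([p[0]-.03*p[1],.03*p[0]+p[1]]),1))
E
python3 w.py side; python3 -c "
from m import *
import glob
for f in ['b.png']+sorted(glob.glob('si*',root_dir='pics')): knob(f)"
```

```text
t 2.75 gb mm [-41.2  -0.3 147.7] rot [-3.135e+00 -1.000e-03  1.545e+00] F [-2.8 -0.4  1.5] w 0.0007
['a.png', 'si1.9.png', 'si2.8.png', 'wr0.1.png', 'si1.4.png', 'b.png']
b.png knob px [320.6 163.8] [19, 0, 31, 29, 555] gb [-36.2 -18.1]
si1.4.png knob px [320.5 163.8] [19, 0, 31, 29, 566] gb [-36.  -18.3]
si1.9.png knob px [320.1 163.6] [19, 0, 31, 29, 588] gb [-35.3 -19.2]
si2.8.png knob px [306.6 166.2] [12, 7, 20, 20, 335] gb [-12.8  -6.9]
```

{"name": "play_rows", "arguments": {
  "commands": [
    {"dx": 0, "dy": 0.003, "dz": 0, "ax": 0, "ay": 0, "az": 0},
    {"dx": 0, "dy": 0.003, "dz": 0, "ax": 0, "ay": 0, "az": 0},
    {"dx": 0, "dy": 0.002, "dz": 0, "ax": 0, "ay": 0, "az": 0},
    {"dx": 0, "dy": 0.001, "dz": 0, "ax": 0, "ay": 0, "az": 0},
    {"dx": 0, "dy": 0, "dz": 0, "ax": 0, "ay": 0, "az": 0}
  ]
}}

```text
time_s: 3.22
ee_pos: [0.4618, 0.0435, 0.1475]
eef_rot: [-3.135, -0.001, 1.545]
force: [-2.2, -0.5, 1.9]
grip_width: 0.0006
```

```bash
python3 w.py side scene; python3 -c "
from m import *
import glob
for f in sorted(glob.glob('si*',root_dir='pics'))[-1:]: knob(f)"; ls pics
```

```text
t 3.22 gb mm [-31.2  -0.2 147.5] rot [-3.135e+00 -1.000e-03  1.545e+00] F [-2.2 -0.5  1.9] w 0.0006
['sc3.3.png', 'a.png', 'si1.9.png', 'si2.8.png', 'si3.2.png', 'wr0.1.png', 'si1.4.png', 'b.png']
si3.2.png knob px [300.3 165.9] [6, 6, 20, 21, 316] gb [-2.5 -8.5]
a.png
b.png
sc3.3.png
si1.4.png
si1.9.png
si2.8.png
si3.2.png
wr0.1.png
```

{"name": "play_rows", "arguments": {
  "commands": [
    {"dx": 0, "dy": 0.0015, "dz": 0, "ax": 0, "ay": 0, "az": 0},
    {"dx": 0, "dy": 0.0005, "dz": 0, "ax": 0, "ay": 0, "az": 0},
    {"dx": 0, "dy": 0, "dz": 0, "ax": 0, "ay": 0, "az": 0},
    {"dx": 0, "dy": 0, "dz": 0, "ax": 0, "ay": 0, "az": 0},
    {"dx": 0, "dy": 0, "dz": 0, "ax": 0, "ay": 0, "az": 0}
  ]
}}

```text
time_s: 3.73
ee_pos: [0.4636, 0.0434, 0.1475]
eef_rot: [-3.135, -0.001, 1.545]
force: [-1.9, -0.5, 1.9]
grip_width: 0.0005
```

```bash
python3 w.py side; python3 -c "
from m import *
import glob
for f in sorted(glob.glob('si*',root_dir='pics'))[-1:]: knob(f)"; ls pics
```

```text
t 3.73 gb mm [-29.5  -0.2 147.5] rot [-3.135e+00 -1.000e-03  1.545e+00] F [-1.9 -0.5  1.9] w 0.0005
['sc3.3.png', 'a.png', 'si1.9.png', 'si3.7.png', 'si2.8.png', 'si3.2.png', 'wr0.1.png', 'si1.4.png', 'b.png']
si3.7.png knob px [299.3 166.4] [5, 7, 20, 20, 294] gb [-0.8 -6.1]
a.png
b.png
sc3.3.png
si1.4.png
si1.9.png
si2.8.png
si3.2.png
si3.7.png
wr0.1.png
```

{"name": "play_rows", "arguments": {
  "commands": [
    {"dx": 0, "dy": -0.008, "dz": 0, "ax": 0, "ay": 0, "az": 0},
    {"dx": 0, "dy": -0.012, "dz": 0, "ax": -0.3, "ay": 0, "az": 0},
    {"dx": 0.01, "dy": -0.005, "dz": 0, "ax": 0, "ay": 0, "az": 0},
    {"dx": 0.015, "dy": 0, "dz": 0, "ax": 0, "ay": 0, "az": 0},
    {"dx": 0.02, "dy": 0, "dz": 0, "ax": 0, "ay": 0, "az": 0}
  ]
}}

```text
time_s: 4.2
ee_pos: [0.4378, 0.0891, 0.1476]
eef_rot: [3.141, -0.001, 1.541]
force: [-0.4, 0.5, -0.5]
grip_width: 0.0008
```

{"name": "play_rows", "arguments": {
  "commands": [
    {"dx": 0.003, "dy": 0.01, "dz": 0, "ax": 0, "ay": 0, "az": 0},
    {"dx": 0, "dy": 0.015, "dz": 0, "ax": 0, "ay": 0, "az": 0},
    {"dx": 0, "dy": 0.015, "dz": 0, "ax": 0, "ay": 0, "az": 0},
    {"dx": 0, "dy": 0.01, "dz": 0, "ax": 0, "ay": 0, "az": 0},
    {"dx": 0, "dy": 0, "dz": 0, "ax": 0, "ay": 0, "az": 0}
  ]
}}

```text
time_s: 4.62
ee_pos: [0.4882, 0.0976, 0.1485]
eef_rot: [3.139, -0.002, 1.545]
force: [0.2, -1.1, 0.1]
grip_width: 0.0004
```

```bash
python3 w.py scene
```

```text
t 4.62 gb mm [ -6.4  54.8 148.5] rot [ 3.139e+00 -2.000e-03  1.545e+00] F [ 0.2 -1.1  0.1] w 0.0004
['sc4.6.png', 'sc3.3.png', 'a.png', 'si1.9.png', 'si3.7.png', 'si2.8.png', 'si3.2.png', 'wr0.1.png', 'si1.4.png', 'b.png']
```

```bash
python3 -c "
import cv2;a=cv2.imread('pics/sc4.6.png')[170:310,200:360];cv2.imwrite('pics/c1.png',cv2.resize(a,None,fx=4,fy=4,interpolation=2))"
```

```text
(no output)
```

View pics/c1.png

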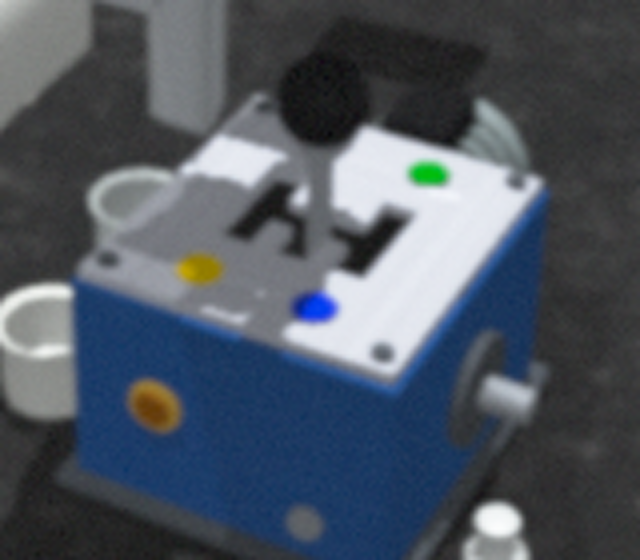

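{"name": "play_rows", "arguments": {
  "commands": [
    {"dx": -0.005, "dy": 0.003, "dz": 0, "ax": 0, "ay": 0, "az": 0.2},
    {"dx": -0.008, "dy": 0.003, "dz": 0, "ax": 0, "ay": 0, "az": 0},
    {"dx": -0.006, "dy": 0, "dz": 0, "ax": 0, "ay": 0, "az": 0},
    {"dx": 0, "dy": 0, "dz": 0, "ax": 0, "ay": 0, "az": 0},
    {"dx": 0, "dy": 0, "dz": 0, "ax": 0, "ay": 0, "az": 0}
  ]
}}

```text
time_s: 5.08
ee_pos: [0.4912, 0.0769, 0.1484]
eef_rot: [3.14, -0.002, 1.541]
force: [-0.6, 0.4, -0.3]
grip_width: 0.0007
```

```bash
python3 w.py
```

```text
t 5.08 gb mm [ -2.8  34.2 148.4] rot [ 3.140e+00 -2.000e-03  1.541e+00] F [-0.6  0.4 -0.3] w 0.0007
['sc4.6.png', 'sc3.3.png', 'a.png', 'si1.9.png', 'si3.7.png', 'si2.8.png', 'c1.png', 'si3.2.png', 'wr0.1.png', 'si1.4.png', 'b.png']
```

The crop shows the lever upright in the neutral channel, with its stem base at about (318,240). The finger is left of it at (190,70). Pushing right next.

{"name": "play_rows", "arguments": {
  "commands": [
    {"dx": -0.005, "dy": 0.002, "dz": 0, "ax": 0, "ay": 0, "az": 0},
    {"dx": -0.005, "dy": 0, "dz": 0, "ax": 0, "ay": 0, "az": 0},
    {"dx": -0.005, "dy": 0, "dz": 0, "ax": 0, "ay": 0, "az": 0},
    {"dx": -0.005, "dy": 0, "dz": 0, "ax": 0, "ay": 0, "az": 0},
    {"dx": -0.004, "dy": 0, "dz": 0, "ax": 0, "ay": 0, "az": 0}
  ]
}}

```text
time_s: 5.5
ee_pos: [0.4926, 0.0515, 0.1491]
eef_rot: [3.139, -0.003, 1.542]
force: [-0.1, 2.0, 1.4]
grip_width: 0.0003
```

```bash
python3 w.py side; python3 -c "
from m import *
import glob
for f in sorted(glob.glob('si*',root_dir='pics'))[-1:]: knob(f)"
```

```text
t 5.5 gb mm [ -0.6   8.7 149.1] rot [ 3.139e+00 -3.000e-03  1.542e+00] F [-0.1  2.   1.4] w 0.0003
['sc4.6.png', 'sc3.3.png', 'a.png', 'si1.9.png', 'si3.7.png', 'si2.8.png', 'c1.png', 'si3.2.png', 'wr0.1.png', 'si5.5.png', 'si1.4.png', 'b.png']
si5.5.png knob px [328.8 158.1] [34, 0, 16, 22, 216] gb [-51.6 -46.2]
```

Contact is at about 2 N, as expected. I'll continue to the right-hand column, about 20 mm more.

{"name": "play_rows", "arguments": {
  "commands": [
    {"dx": -0.004, "dy": 0, "dz": 0, "ax": 0, "ay": 0, "az": 0},
    {"dx": -0.004, "dy": 0, "dz": 0, "ax": 0, "ay": 0, "az": 0},
    {"dx": -0.004, "dy": 0, "dz": 0, "ax": 0, "ay": 0, "az": 0},
    {"dx": -0.003, "dy": 0, "dz": 0, "ax": 0, "ay": 0, "az": 0},
    {"dx": -0.001, "dy": 0, "dz": 0, "ax": 0, "ay": 0, "az": 0}
  ]
}}

```text
time_s: 5.97
ee_pos: [0.4916, 0.0333, 0.1483]
eef_rot: [3.14, -0.004, 1.541]
force: [0.5, 1.8, -0.3]
grip_width: 0.0006
```

```bash
python3 w.py
```

```text
t 5.97 gb mm [ -1.1  -9.5 148.3] rot [ 3.14  -0.004  1.541] F [ 0.5  1.8 -0.3] w 0.0006
['sc4.6.png', 'sc3.3.png', 'a.png', 'si1.9.png', 'si3.7.png', 'si2.8.png', 'c1.png', 'si3.2.png', 'wr0.1.png', 'si5.5.png', 'si1.4.png', 'b.png']
```

{"name": "play_rows", "arguments": {
  "commands": [
    {"dx": -0.0015, "dy": 0, "dz": 0, "ax": 0, "ay": 0, "az": 0},
    {"dx": -0.001, "dy": 0, "dz": 0, "ax": 0, "ay": 0, "az": 0},
    {"dx": 0, "dy": 0, "dz": 0, "ax": 0, "ay": 0, "az": 0},
    {"dx": 0, "dy": 0, "dz": 0, "ax": 0, "ay": 0, "az": 0},
    {"dx": 0, "dy": 0, "dz": 0, "ax": 0, "ay": 0, "az": 0}
  ]
}}

```text
time_s: 6.38
ee_pos: [0.4915, 0.0303, 0.1481]
eef_rot: [3.14, -0.003, 1.541]
force: [1.1, 1.6, -0.2]
grip_width: 0.0005
```

```bash
python3 w.py scene; python3 -c "
import cv2,glob;f=sorted(glob.glob('pics/sc*'))[-1];a=cv2.imread(f)[170:310,200:360];cv2.imwrite('pics/c2.png',cv2.resize(a,None,fx=4,fy=4,interpolation=2))"
```

```text
t 6.38 gb mm [ -1.2 -12.4 148.1] rot [ 3.140e+00 -3.000e-03  1.541e+00] F [ 1.1  1.6 -0.2] w 0.0005
['sc4.6.png', 'sc3.3.png', 'a.png', 'si1.9.png', 'si3.7.png', 'sc6.4.png', 'si2.8.png', 'c1.png', 'si3.2.png', 'wr0.1.png', 'si5.5.png', 'si1.4.png', 'b.png']
```

View pics/c2.png

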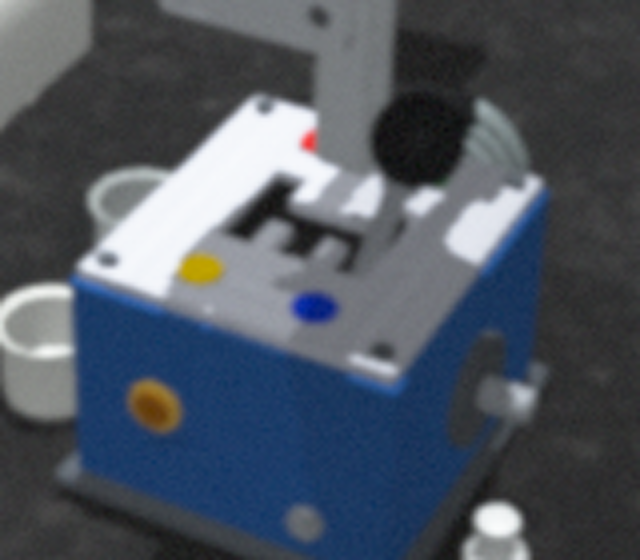

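The crop shows the lever in the right column at neutral, with the knob at (422,138), the finger at its left and the stem at about (375,245). I'll back off and go round to the near side.

{"name": "play_rows", "arguments": {
  "commands": [
    {"dx": 0.006, "dy": 0, "dz": 0, "ax": 0, "ay": 0, "az": 0},
    {"dx": 0.01, "dy": 0, "dz": 0, "ax": 0, "ay": 0, "az": 0},
    {"dx": 0, "dy": -0.012, "dz": 0, "ax": 0, "ay": 0, "az": 0},
    {"dx": 0, "dy": -0.02, "dz": 0, "ax": 0, "ay": 0, "az": 0},
    {"dx": 0, "dy": -0.018, "dz": 0, "ax": 0, "ay": 0, "az": 0}
  ]
}}

```text
time_s: 6.85
ee_pos: [0.4425, 0.0505, 0.148]
eef_rot: [3.14, -0.002, 1.541]
force: [0.1, -0.1, -0.4]
grip_width: 0.0009
```

{"name": "play_rows", "arguments": {
  "commands": [
    {"dx": -0.01, "dy": -0.004, "dz": 0, "ax": 0, "ay": 0, "az": 0},
    {"dx": -0.015, "dy": 0, "dz": 0, "ax": 0, "ay": 0, "az": 0},
    {"dx": -0.012, "dy": 0, "dz": 0, "ax": 0, "ay": 0, "az": 0},
    {"dx": -0.005, "dy": 0, "dz": 0, "ax": 0, "ay": 0, "az": 0},
    {"dx": 0, "dy": 0, "dz": 0, "ax": 0, "ay": 0, "az": 0}
  ]
}}

```text
time_s: 7.27
ee_pos: [0.4361, 0.0084, 0.1489]
eef_rot: [3.138, -0.001, 1.545]
force: [-0.1, 0.8, 0.6]
grip_width: 0.0003
```

```bash
python3 w.py side; python3 -c "
from m import *
import glob
for f in sorted(glob.glob('si*',root_dir='pics'))[-1:]: knob(f)"
```

```text
t 7.27 gb mm [-55.8 -36.  148.9] rot [ 3.138e+00 -1.000e-03  1.545e+00] F [-0.1  0.8  0.6] w 0.0003
['sc4.6.png', 'sc3.3.png', 'a.png', 'si1.9.png', 'c2.png', 'si3.7.png', 'sc6.4.png', 'si2.8.png', 'si7.3.png', 'c1.png', 'si3.2.png', 'wr0.1.png', 'si5.5.png', 'si1.4.png', 'b.png']
si7.3.png knob px [298.5 160.9] [5, 2, 19, 19, 286] gb [ -0.2 -32.3]
```

{"name": "play_rows", "arguments": {
  "commands": [
    {"dx": -0.002, "dy": 0.008, "dz": 0, "ax": 0, "ay": 0, "az": 0.2},
    {"dx": 0, "dy": 0.009, "dz": 0, "ax": 0, "ay": 0, "az": 0},
    {"dx": 0, "dy": 0.006, "dz": 0, "ax": 0, "ay": 0, "az": 0},
    {"dx": 0, "dy": 0.004, "dz": 0, "ax": 0, "ay": 0, "az": 0},
    {"dx": 0, "dy": 0.004, "dz": 0, "ax": 0, "ay": 0, "az": 0}
  ]
}}

```text
time_s: 7.73
ee_pos: [0.4707, 0.0069, 0.1489]
eef_rot: [3.138, -0.002, 1.541]
force: [-1.7, -0.2, 1.0]
grip_width: 0.0006
```

{"name": "play_rows", "arguments": {
  "commands": [
    {"dx": 0, "dy": 0.004, "dz": 0, "ax": 0, "ay": 0, "az": 0},
    {"dx": 0, "dy": 0.004, "dz": 0, "ax": 0, "ay": 0, "az": 0},
    {"dx": 0, "dy": 0.003, "dz": 0, "ax": 0, "ay": 0, "az": 0},
    {"dx": 0, "dy": 0.002, "dz": 0, "ax": 0, "ay": 0, "az": 0},
    {"dx": 0, "dy": 0, "dz": 0, "ax": 0, "ay": 0, "az": 0}
  ]
}}

```text
time_s: 8.15
ee_pos: [0.4855, 0.0068, 0.1485]
eef_rot: [3.14, -0.001, 1.542]
force: [-2.3, -0.3, 2.1]
grip_width: 0.0008
```

```bash
python3 w.py side; python3 -c "
from m import *
import glob
for f in sorted(glob.glob('si*',root_dir='pics'))[-1:]: knob(f,roi=(255,150,335,185))"
```

```text
t 8.15 gb mm [ -6.4 -36.1 148.5] rot [ 3.140e+00 -1.000e-03  1.542e+00] F [-2.3 -0.3  2.1] w 0.0008
['sc4.6.png', 'sc3.3.png', 'a.png', 'si1.9.png', 'c2.png', 'si3.7.png', 'sc6.4.png', 'si2.8.png', 'si7.3.png', 'c1.png', 'si3.2.png', 'wr0.1.png', 'si5.5.png', 'si1.4.png', 'b.png', 'si8.2.png']
si8.2.png knob px [284.8 162.1] [21, 3, 19, 19, 284] gb [ 22.7 -26.6]
```

{"name": "play_rows", "arguments": {
  "commands": [
    {"dx": -0.001, "dy": 0.002, "dz": 0, "ax": 0, "ay": 0, "az": 0},
    {"dx": 0, "dy": 0.002, "dz": 0, "ax": 0, "ay": 0, "az": 0},
    {"dx": 0, "dy": 0.001, "dz": 0, "ax": 0, "ay": 0, "az": 0},
    {"dx": 0, "dy": 0.001, "dz": 0, "ax": 0, "ay": 0, "az": 0},
    {"dx": 0, "dy": 0, "dz": 0, "ax": 0, "ay": 0, "az": 0}
  ]
}}

```text
time_s: 8.62
ee_pos: [0.4911, 0.006, 0.1481]
eef_rot: [3.141, -0.002, 1.542]
force: [-1.4, 0.8, 0.7]
grip_width: 0.0004
```

```bash
python3 w.py side; python3 -c "
from m import *
import glob
for f in sorted(glob.glob('si*',root_dir='pics'))[-1:]: knob(f,roi=(255,150,335,185))"
```

```text
t 8.62 gb mm [ -0.7 -36.8 148.1] rot [ 3.141e+00 -2.000e-03  1.542e+00] F [-1.4  0.8  0.7] w 0.0004
['si8.6.png', 'sc4.6.png', 'sc3.3.png', 'a.png', 'si1.9.png', 'c2.png', 'si3.7.png', 'sc6.4.png', 'si2.8.png', 'si7.3.png', 'c1.png', 'si3.2.png', 'wr0.1.png', 'si5.5.png', 'si1.4.png', 'b.png', 'si8.2.png']
si8.6.png knob px [282.  162.9] [18, 4, 19, 19, 282] gb [ 27.4 -23. ]
```

Still a light force, with the knob at about 28–30 mm. I'll creep to the stop.

{"name": "play_rows", "arguments": {
  "commands": [
    {"dx": 0, "dy": 0.001, "dz": 0, "ax": 0, "ay": 0, "az": 0},
    {"dx": 0, "dy": 0.0005, "dz": 0, "ax": 0, "ay": 0, "az": 0},
    {"dx": 0, "dy": 0.0005, "dz": 0, "ax": 0, "ay": 0, "az": 0},
    {"dx": 0, "dy": 0, "dz": 0, "ax": 0, "ay": 0, "az": 0},
    {"dx": 0, "dy": 0, "dz": 0, "ax": 0, "ay": 0, "az": 0}
  ]
}}

```text
time_s: 9.08
ee_pos: [0.4923, 0.0059, 0.148]
eef_rot: [-3.139, -0.002, 1.542]
force: [-4.5, 1.1, 1.5]
grip_width: 0.0006
```

```bash
python3 w.py
```

```text
t 9.08 gb mm [  0.4 -36.8 148. ] rot [-3.139e+00 -2.000e-03  1.542e+00] F [-4.5  1.1  1.5] w 0.0006
['si8.6.png', 'sc4.6.png', 'sc3.3.png', 'a.png', 'si1.9.png', 'c2.png', 'si3.7.png', 'sc6.4.png', 'si2.8.png', 'si7.3.png', 'c1.png', 'si3.2.png', 'wr0.1.png', 'si5.5.png', 'si1.4.png', 'b.png', 'si8.2.png']
```

{"name": "play_rows", "arguments": {
  "commands": [
    {"dx": 0, "dy": 0.0008, "dz": 0, "ax": 0, "ay": 0, "az": 0},
    {"dx": 0, "dy": 0.0008, "dz": 0, "ax": 0, "ay": 0, "az": 0},
    {"dx": 0, "dy": 0, "dz": 0, "ax": 0, "ay": 0, "az": 0},
    {"dx": 0, "dy": 0, "dz": 0, "ax": 0, "ay": 0, "az": 0},
    {"dx": 0, "dy": 0, "dz": 0, "ax": 0, "ay": 0, "az": 0}
  ]
}}

```text
time_s: 9.5
ee_pos: [0.4924, 0.0059, 0.1481]
eef_rot: [-3.135, -0.002, 1.542]
force: [-4.0, 1.9, 1.9]
grip_width: 0.0001
```

```bash
python3 w.py
```

```text
t 9.5 gb mm [  0.5 -36.8 148.1] rot [-3.135e+00 -2.000e-03  1.542e+00] F [-4.   1.9  1.9] w 0.0001
['si8.6.png', 'sc4.6.png', 'sc3.3.png', 'a.png', 'si1.9.png', 'c2.png', 'si3.7.png', 'sc6.4.png', 'si2.8.png', 'si7.3.png', 'c1.png', 'si3.2.png', 'wr0.1.png', 'si5.5.png', 'si1.4.png', 'b.png', 'si8.2.png']
```

It didn't advance this time, so the lever is against the slot end. Backing off and rising.

{"name": "play_rows", "arguments": {
  "commands": [
    {"dx": 0, "dy": -0.006, "dz": 0, "ax": 0, "ay": 0, "az": 0},
    {"dx": 0, "dy": -0.015, "dz": 0, "ax": -0.3, "ay": 0, "az": 0},
    {"dx": 0, "dy": -0.02, "dz": 0, "ax": 0, "ay": 0, "az": 0},
    {"dx": 0, "dy": -0.02, "dz": 0, "ax": 0, "ay": 0, "az": 0},
    {"dx": 0, "dy": -0.01, "dz": -0.01, "ax": 0, "ay": 0, "az": 0}
  ]
}}

```text
time_s: 9.92
ee_pos: [0.42, 0.0076, 0.1567]
eef_rot: [3.139, -0.002, 1.542]
force: [-0.4, 0.2, 0.2]
grip_width: 0.0008
```

{"name": "play_rows", "arguments": {
  "commands": [
    {"dx": 0, "dy": 0, "dz": -0.02, "ax": 0, "ay": 0, "az": 0},
    {"dx": 0, "dy": 0, "dz": -0.025, "ax": 0, "ay": 0, "az": 0},
    {"dx": 0, "dy": 0, "dz": -0.02, "ax": 0, "ay": 0, "az": 0},
    {"dx": 0, "dy": 0, "dz": 0, "ax": 0, "ay": 0, "az": 0},
    {"dx": 0, "dy": 0, "dz": 0, "ax": 0, "ay": 0, "az": 0}
  ]
}}

```text
time_s: 10.33
ee_pos: [0.4177, 0.0073, 0.226]
eef_rot: [3.132, -0.001, 1.542]
force: [1.4, -0.5, -1.1]
grip_width: 0.0004
```

```bash
python3 w.py side scene; python3 -c "
from m import *
import glob
f=max(glob.glob('pics/si*'),key=lambda x:float(x[7:-4]));knob(f[5:],roi=(255,150,335,185))
g=max(glob.glob('pics/sc*'),key=lambda x:float(x[7:-4]));print(f,g)
a=cv2.imread(g)[170:310,200:360];b=cv2.imread(f)[140:310,215:360]
a=cv2.resize(a,(400,350),interpolation=2);b=cv2.resize(b,(400,350),interpolation=2);cv2.imwrite('pics/c3.png',cv2.hconcat([a,b]))"
```

```text
t 10.33 gb mm [-74.2 -37.7 226. ] rot [ 3.132e+00 -1.000e-03  1.542e+00] F [ 1.4 -0.5 -1.1] w 0.0004
['si10.3.png', 'si8.6.png', 'sc4.6.png', 'sc3.3.png', 'a.png', 'si1.9.png', 'c2.png', 'si3.7.png', 'sc6.4.png', 'si2.8.png', 'si7.3.png', 'c1.png', 'si3.2.png', 'sc10.4.png', 'wr0.1.png', 'si5.5.png', 'si1.4.png', 'b.png', 'si8.2.png']
si10.3.png knob px [280.8 164. ] [17, 6, 18, 17, 241] gb [ 29.2 -17.3]
pics/si10.3.png pics/sc10.4.png
```

View pics/c3.png

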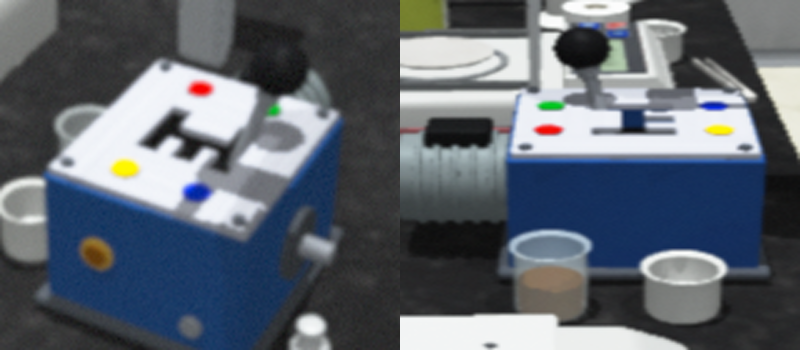

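The left panel (scene) shows the stem at the green end of the far-right slot, with the knob at (275,68). The right panel (side) shows the knob over the green/far side at (582,48), and the fingers clear. The cup and beaker look unmoved. I'll do one two-view check of how far home it is, and compare the loose objects with the first pictures.

Run:
```python
from m import *
def circ(f,c,r=13):
    im=cv2.imread('pics/'+f); m=np.zeros(im.shape[:2],'uint8'); cv2.circle(m,c,r,1,-1)
    m&=(im.max(2)<50).astype('uint8'); m=cv2.morphologyEx(m,cv2.MORPH_OPEN,cv2.getStructuringElement(2,(11,11)))
    (u,v),rr=cv2.minEnclosingCircle(cv2.findNonZero(m)); return (u,v),rr
for fs,cs,fd,cd in(('sc10.4.png',(310,197),'si10.3.png',(281,164)),('sc4.6.png',(281,195),'si3.7.png',(299,166))):
    a,ra=circ(fs,cs,15);b,rb=circ(fd,cd)
    o1,d1=ray('scene',a);o2,d2=ray('side',b)
    t=np.linalg.lstsq(np.c_[d1,-d2],o2-o1,rcond=None)[0]; p1=o1+t[0]*d1;p2=o2+t[1]*d2
    p=(p1+p2)/2-[.493,.0427,0]; print(np.round(a,1),round(ra,1),np.round(b,1),round(rb,1),'gap',np.round(1e3*np.linalg.norm(p1-p2),1),'gb',np.round(1e3*np.array([p[0]-.03*p[1],.03*p[0]+p[1],p[2]]),1))
for f,g,r in(('a.png','sc10.4.png',(310,290,335,335)),('a.png','sc10.4.png',(195,242,220,276)),('b.png','si10.3.png',(252,252,336,298))):
    x0,y0,x1,y1=r; A=cv2.imread('pics/'+f,0)[y0:y1,x0:x1];B=cv2.imread('pics/'+g,0)[y0:y1,x0:x1]
    print(cv2.phaseCorrelate(A.astype('f'),B.astype('f')),cv2.absdiff(A,B).mean())
```

```text
[310.  194.4] 13.3 [281. 163.] 9.5 gap 3.9 gb [ 30.3 -35.  160.1]
[281.7 192.9] 13.0 [299.2 166. ] 10.2 gap 5.1 gb [  1.   -1.1 167.6]
((0.5799808574181569, 0.3115018911637648), 0.9367629318237305) 17.669333333333334
((0.4854683657789227, -0.02741689093709354), 1.0258079571194119) 4.321176470588235
((0.020583278208235356, 0.015380643201357458), 0.9953455569567504) 0.714544513457557
```

```bash
python3 -c "
from h import *
print(workorder.hand_in())"
```

```text
the job is handed in; nothing more can be done
None
```

The gear lever is in the green-marked slot, which is the far-right one, and the job was handed in at about 10.5 s. I pushed it with shut fingertips: out of park to neutral, across to the right-hand column, then forward until it met the slot end. It entered no other marked slot.

**Seating:** On the last push the lever stopped moving. The highest push force in my readings was about 4.5 N. Triangulating from the two cameras puts the knob at about (30, -35, 160) mm in gearbox axes, against about (31, -38, 157) for fully home. The two camera rays missed each other by 4 mm, so I count this as agreement.

**Clearance:** The fingers finished about 45 mm clear of the gearbox (TCP about 0.23 m high) and touching nothing; the remaining force reading of 1 to 2 N is probably sensor noise.

**Loose objects:** The cup and beaker show no shift in the side view. In the scene view the cup and weight patches shifted by about half a pixel. The weight's patch also changed in brightness; I put that down to the arm's shadow but did not confirm it. The arm never went near the weight.

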